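Tip the drained prints into the cure basket

ROBOT

A 7-joint arm with a two-finger parallel gripper is mounted at the origin on the work surface. World frame = base frame: x ahead of the robot, y to its left, z up, the work surface at z = 0. Lengths are in m, angles in rad, forces in N, time in s.
With the tool pointing down it reaches from about 0.35 to 0.9 m from the base axis. Payload 7.2 kg.
Tool frame: the origin (TCP) lies at the centre of the arm's flange, where the gripper is bolted on; the fingertips stand 173 mm ahead of it and the grasp point (between the pads) lies ahead of it (hold_point_z is the z of the grasp point in the tool frame, in m); z points along the fingers, y is the line along which they close (so a half turn about z gives the same grasp; the last joint's range is limited). The gripper opens to 85 mm and grips with 20 to 120 N. Pads are 22 mm wide; open, the fingers measure 114 mm over their backs; the gripper's body (76 mm by 85 mm) begins 54 mm behind the grasp point. The pads swing forward as they close: fully open they stand 13 mm farther back than shut.
Start: joints at [-1.36, 0.411, -0.013, 1.596, 0.006, 1.134, -0.082], TCP at [0.172, 0.601, 0.405] pointing down, gripper open.
Joint ranges: [-2.95, 2.95], [-0.29, 1.99], [-1.47, 1.44], [0.14, 2.54], [-1.03, 4.17], [0.13, 1.85], [-2.86, 2.86]. Speed limits (rad/s): [2.39, 2.39, 3.01, 3.01, 3.14, 3.14, 3.14].

INTERFACE

Orientations are given as a rotation vector (axis times angle).
In Python, from cell import * gives the robot as it stands.
- The arm moves only by the tool send_rows, never from a script. Its argument "moves" is text: rows parted by semicolons, each of 5 numbers parted by spaces: the shift along the world's x, y, z in m, then the turn about the world's z in degrees, then the opening, from 0 (shut) to 1 (fully open). In form: x y z twist jaw; .... A call has 1 to 12 rows; each row is the pose to reach, as a shift and turn from the pose commanded when the call began; what a row does not reach only later rows make up. A row lasts 1/12 s, in which the tool goes at most 41.7 mm and 7.16 degrees, less where a joint would pass 70% of its speed; a pose out of reach is approached as far as the arm can. A call with a gripper value outside its range is refused whole. The fingers move at their own pace and stop on an object; the grip force is fixed at half the most. Time passes only in rows, so rows that repeat a pose let the fingers close. It gives the time, the measured TCP pose, the force, the opening and the grip force at its end, in the units of the state.
- observe(): the state, without advancing time (a new reading comes with each control period).
- get_image(name): name is "scene" or "top"; returns a dict with "img" (480x640x3 uint8, red, green, blue), "depth" (480x640 float32, m along the optical axis (not along the pixel's ray), 0 where there is no reading), "fx", "fy", "cx", "cy" (pixels), "R" (3x3) and "t" (3): a world point X has camera coordinates R X + t. Camera axes: x right, y down, z forward; pixel columns grow to the right and rows downward; lengths in m; the calibration is good to about 2 mm. A picture is of the moment at which its call begins.
- finish_job(): hands the job in; it is judged then, once.
Trained networks look in a picture, given as the dict that the camera call returned (one of the last four; its "shot" number tells which), for a name from the list of things; names that differ only in an ending like _2 or _b are one class to them, and where a whole thing is asked for, a point or a joint stands for the part that bears it (a point fixed in the world has none). Each returns a list of dicts, best first, with "confidence" (0 to 1); they miss things now and then, are a little off and sometimes report something else, mostly with a low value. They report only what shows in the picture. A call takes as long as a camera call. They do not tell look-alikes from the thing itself.
- outline_of(label, picture): "pixels" (480x640 bool, what is visible of it) and "centre" ([column, row] in pixels, amid what is visible of it).
- place_of(label, picture): "centre" ([column, row] in pixels: a listed point, or the origin of a listed thing).
The state is a dict: "time": time; "joint_pos": joint angles; "joint_velocities": joint speeds; "joint_efforts": joint torques, N m; "position": TCP position; "tool_rot": TCP orientation; "ft_force": force on the tool from outside, world axes, zero at the start; "ft_torque": the same for the moment, N m; "opening": opening from 0.0 (shut) to 1.0 (fully open); "finger_force": force on a finger pad.
Only numpy, scipy, OpenCV 4.12 (cv2) and the standard library are available. Lean on these libraries where they do the work, as an engineer would, in place of code of your own. Each camera call takes 0.05 s, during which the arm holds its last target. There are 200 camera calls.

TASK

Slide the cure basket up against the front cross bar of the drain-tray stand, square and centred under the spout. Then press the spout end of the tray down by its rim, with no more than about 20 N as the rim is thin, until you feel the tray sitting on its stop screw, and keep it lightly on the stop until all three uncured prints have slid into the basket. Ease the tray back up to level without letting it slam, leave basket and prints as they are, and never touch the prints or disturb the other things on the bench.

Things in the scene. Friction and masses are not known exactly. Their poses are not given: they have to be found in the camera images.
- stand: the drain tray's fixed stand, 198 mm wide (x). Origin on the bench straight below the tray's pivot; x along the pivot line, which is 140 mm up; the spout points along -y. A front cross bar 22 mm high runs along x on the bench, its outer face at y = -98 mm: against it the basket's origin lies at y = -168 mm, centred at x = 0, its axes as the stand's.
- tray (a joint): tilt of the drain tray on its pivot, rad: 0 = level on its rear pads (start); grows as the spout end is pressed down. Counterweighted: pressing at the rim points takes about 2 to 4 N all the way down, and it comes back up under the finger; let go, it slams. The prints start to slide at 0.2 to 0.32 rad; it meets the stop somewhere between 0.40 and 0.66 rad.
- rim_near (a point): place to press, on top of the tray's rim on the stand's -x side, middle of the rim's width: 110 mm from the pivot line towards the spout, 87 mm from the tray's middle, 45 mm above the pivot line when level. The rim is a flat out-turned edge 28 mm wide, 4 mm thick, flush with the walls' tops, along the whole side. Axes turn with the tray: x along the pivot, -y to the spout, z up off the rim.
- rim_far (a point): the same point on the rim of the +x side (the stop is under this rim).
- spout (a point): middle of the open spout edge of the tray, on its floor: 140 mm from the pivot line, 12 mm above it. The tray is a stainless pan with slots, 140 mm wide inside, reaching from here to 120 mm behind the pivot; side and rear walls stand 33 mm above the floor, no wall at the spout.
- stop_bracket: post of the tray's stop; same origin and axes as the stand. It stands at x = +87, y = -70 mm under the +x rim, 104 mm high. The round rubber head of its screw (16 mm across) reaches 135 to 154 mm above the bench: it is set differently each time and not measured, so feel for it. The stop is hard: the push climbs steeply within 1 to 3 mm of travel.
- basket: loose cure basket on the bench, open steel box 190 (x) x 140 (y) x 55 (z) mm outside, 4 mm walls, about 0.4 kg; origin under its centre. It slides on the bench. Its straight black handle points along its -y, away from the stand.
- basket_handle (a point): grip point on the basket's handle, a level bar 12 mm thick (x) and 14 mm high reaching 70 to 150 mm from the basket's centre along -y; this point is 115 mm from the centre along -y and 45 mm above the bench. Axes as the basket's.
- bracket_mid (a point): centre of the print with an upright end (angle bracket, foot 26 x 44 x 5 mm, 26 mm high), half-way up, lying in the tray. About 20 g, grey resin, as all three.
- bush_mid (a point): centre of the flanged round bush (34 mm across, 19 mm high), in the tray.
- housing_mid (a point): centre of the little open housing (30 x 40 x 18 mm), in the tray.
- resin_bottle: dark plastic resin bottle, 84 mm across and 200 mm tall, standing; origin under its centre; not part of the job, stays where it is.
- spray_bottle: white spray bottle with a trigger head, 68 mm across, 190 mm tall, standing; origin under its centre; not part of the job, stays where it is.
- scraper: scraper with a flat blade, about 190 mm long, lying beside the stand on the robot's side; its x axis runs along it; not part of the job, stays where it is.
- cutters: flush cutters, about 135 mm long, 45 mm over the handles, lying beyond the stand; origin near their pivot; not part of the job, stays where it is.
- build_plate: aluminium build plate 80 x 130 x 10 mm with a block and a knob on top (58 mm tall), lying; origin under its centre; not part of the job, stays where it is.
- screw_jar: small glass jar with a black cap, 56 mm across, 65 mm tall, standing beyond the stand; origin under its centre; not part of the job, stays where it is.
- calipers: digital calipers, 200 mm long and 12 mm thick, lying; origin under the middle of the beam; not part of the job, stays where it is.
- print_bracket: the same bracket print; origin under the centre of its foot.
- print_bush: the same bush; origin under its centre.
- print_housing: the same housing; origin under its centre.
Mind the look-alikes: they are no part of the job. Leave any brown look-alike of the print_housing alone.

How it is judged:
On the way, in this order (a step that is already met when the one before it is completed fails the run):
1. the basket stands against the cross bar, square and centred under the spout, with the tray still level (y of basket in the frame of stand above -0.176 m and x of basket in the frame of stand between -0.022 and 0.022 m and angle between the y axis of basket and the y axis of stand, either way round below 0.1 rad and angle between basket's own z axis and vertical below 0.05 rad and value of joint tray below 0.08 rad), for 0.3 s.
2. the tray is held down on its stop while all three prints lie in the basket (contact force between tray and stop_bracket above 1.5 N and value of joint tray above 0.35 rad and x of bracket_mid in the frame of basket between -0.092 and 0.092 m and y of bracket_mid in the frame of basket between -0.067 and 0.067 m and z of each of bracket_mid, bush_mid, housing_mid in the frame of basket below 0.05 m and x of bush_mid in the frame of basket between -0.092 and 0.092 m and y of bush_mid in the frame of basket between -0.067 and 0.067 m and x of housing_mid in the frame of basket between -0.092 and 0.092 m and y of housing_mid in the frame of basket between -0.067 and 0.067 m), for 0.5 s.
At the end, for the whole second after the job is handed in: The tray is level again (tilt under 0.03 rad) and still; the basket stands flat against the cross bar (gap under 8 mm), centred within 22 mm and square within 0.10 rad; all three prints lie at rest inside the basket (value of joint tray below 0.03 rad and velocity of joint tray below 0.05 rad/s and y of basket in the frame of stand above -0.176 m and x of basket in the frame of stand between -0.022 and 0.022 m and angle between the y axis of basket and the y axis of stand, either way round below 0.1 rad and angle between basket's own z axis and vertical below 0.05 rad and x of bracket_mid in the frame of basket between -0.092 and 0.092 m and y of bracket_mid in the frame of basket between -0.067 and 0.067 m and z of each of bracket_mid, bush_mid, housing_mid in the frame of basket below 0.05 m and x of bush_mid in the frame of basket between -0.092 and 0.092 m and y of bush_mid in the frame of basket between -0.067 and 0.067 m and x of housing_mid in the frame of basket between -0.092 and 0.092 m and y of housing_mid in the frame of basket between -0.067 and 0.067 m and linear speed of basket below 0.01 m/s and linear speed of each of print_bracket, print_bush, print_housing below 0.02 m/s); the robot touches nothing.
It fails at once if the robot pushes on the tray with more than 20 N (contact force between any of the fingers, the arm and tray above 20 N).
It fails at once if the tray falls back faster than 1.5 rad/s (slams) (velocity of joint tray below -1.5 rad/s).
It fails at once if the robot touches a print (contact force between any of the fingers, the arm and print_bracket above 0.3 N or contact force between any of the fingers, the arm and print_bush above 0.3 N or contact force between any of the fingers, the arm and print_housing above 0.3 N).
It fails at once if another thing on the bench is moved by more than 20 mm (distance of any of resin_bottle, spray_bottle, scraper, cutters, build_plate, screw_jar, calipers from where it was at the start of the episode above 0.02 m).
It also fails if it takes over 61 s, if anything falls off the work surface, if the arm or the gripper's body presses on something with over 40 N, if the wrist force passes 120 N, or if a joint passes its speed limit or range.

## Working session

There is one attempt and no reset: what is moved stays moved. The work goes in short steps, Python scripts to look and compute and a tool call to move; the robot and the scene stay as the last step left them, time stands still between calls to the robot, and variables do not carry over. Pictures are saved under pics/ and viewed, at most 10 in all, crops included, and the job is handed in when it is done.

Besides the shell and the picture viewer there is one more tool, called after "Call:" as a command line: name --argument value ..., lists and objects as JSON in quotes. send_rows: Moves the arm, as the interface text tells. Its arguments: {"type":"object","properties":{"moves":{"type":"string"}},"required":["moves"]}

```bash
mkdir -p pics; cat > h.py <<'E'
from cell import *
import numpy as np, cv2
def w(p,u,v,d=None):
    if d is None:
        a=p["depth"][max(0,int(v)-2):int(v)+3,max(0,int(u)-2):int(u)+3]; a=a[a>0]; d=np.median(a) if a.size else 0
    c=np.array([(u-p["cx"])/p["fx"]*d,(v-p["cy"])/p["fy"]*d,d])
    return p["R"].T@(c-p["t"])
def atz(p,u,v,z):
    C=-p["R"].T@p["t"]; r=p["R"].T@np.array([(u-p["cx"])/p["fx"],(v-p["cy"])/p["fy"],1]); return C+r*(z-C[2])/r[2]
def cloud(p,m):
    v,u=np.nonzero(m&(p["depth"]>0)); d=p["depth"][v,u]
    return (np.stack([(u-p["cx"])/p["fx"]*d,(v-p["cy"])/p["fy"]*d,d],1)-p["t"])@p["R"]
E
cat > a.py <<'E'
from h import *
np.set_printoptions(precision=3,suppress=True)
s=observe(); print(s["position"],s["tool_rot"],s["opening"],s["ft_force"]); print([k for k in globals() if 'hold' in k], {k:s[k] for k in s if 'hold' in k})
for n in("scene","top"):
    p=get_image(n); cv2.imwrite(f"pics/{n}0.png",p["img"][:,:,::-1]); print(n,-p["R"].T@p["t"])
    for l,z in dict(stand=0,rim_near=.185,rim_far=.185,spout=.152,stop_bracket=0,basket=0,basket_handle=.045,bracket_mid=.165,bush_mid=.162,housing_mid=.161,resin_bottle=0,spray_bottle=0,scraper=0,cutters=0,build_plate=0,screw_jar=0,calipers=0).items():
        for r in place_of(l,p)[:3]:
            u,v=r["centre"]; print(l,round(r["confidence"],2),int(u),int(v),atz(p,u,v,z),w(p,u,v) if 0<=u<640 and 0<=v<480 else'')
E
python3 a.py
```

```text
[0.172 0.601 0.404] [-0.436 -3.111  0.003] 1.0034833731517807 [-0.952 -0.343  0.001]
['hold_point_z'] {}
scene [1.202 0.69  1.096]
stand 0.92 373 339 [0.577 0.16  0.   ] [0.577 0.16  0.   ]
stand 0.4 285 218 [ 0.459 -0.319  0.   ] [ 0.491 -0.275  0.047]
stand 0.23 367 241 [ 0.349 -0.087  0.   ] [0.491 0.043 0.183]
rim_near 0.76 370 241 [0.487 0.047 0.185] [0.486 0.046 0.185]
rim_far 0.78 318 274 [0.648 0.046 0.185] [0.647 0.045 0.184]
rim_far 0.38 383 314 [0.622 0.22  0.185] [0.61  0.211 0.167]
spout 0.91 336 258 [0.562 0.012 0.152] [ 0.469 -0.086  0.015]
stop_bracket 0.5 413 294 [0.4   0.131 0.   ] [0.513 0.21  0.155]
stop_bracket 0.37 464 416 [0.574 0.43  0.   ] [0.602 0.442 0.048]
stop_bracket 0.21 311 249 [ 0.486 -0.169  0.   ] [ 0.489 -0.165  0.005]
basket 0.82 312 250 [ 0.487 -0.163  0.   ] [ 0.491 -0.16   0.005]
basket 0.65 232 320 [ 0.794 -0.108  0.   ] [ 0.804 -0.088  0.027]
basket_handle 0.76 285 215 [ 0.481 -0.286  0.045] [ 0.485 -0.281  0.05 ]
bracket_mid 0.51 403 305 [0.559 0.219 0.165] [0.553 0.215 0.157]
bush_mid 0.56 381 315 [0.612 0.208 0.162] [0.613 0.208 0.163]
hou
[... 2042 characters left out ...]
0.526 0.203 0.161] [0.526 0.204 0.157]
resin_bottle 0.73 468 252 [ 0.515 -0.502  0.   ] [ 0.505 -0.471  0.103]
resin_bottle 0.49 436 189 [ 0.708 -0.405  0.   ] [ 0.706 -0.403  0.009]
spray_bottle 0.75 165 226 [0.575 0.425 0.   ] [0.562 0.396 0.094]
spray_bottle 0.16 228 206 [0.643 0.236 0.   ] [0.612 0.206 0.169]
scraper 0.84 244 284 [0.405 0.18  0.   ] [0.404 0.177 0.019]
cutters 0.62 221 173 [0.744 0.262 0.   ] [0.742 0.261 0.01 ]
build_plate 0.56 340 163 [ 0.785 -0.106  0.   ] [ 0.775 -0.104  0.038]
screw_jar 0.79 267 180 [0.726 0.12  0.   ] [0.712 0.113 0.063]
calipers 0.69 223 223 [0.589 0.25  0.   ] [0.567 0.22  0.158]
calipers 0.68 441 193 [ 0.697 -0.419  0.   ] [ 0.694 -0.415  0.014]
```

View pics/scene0.png

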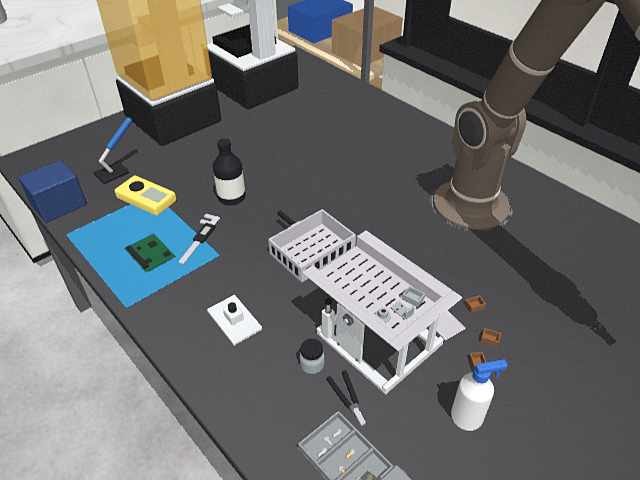

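View pics/top0.png

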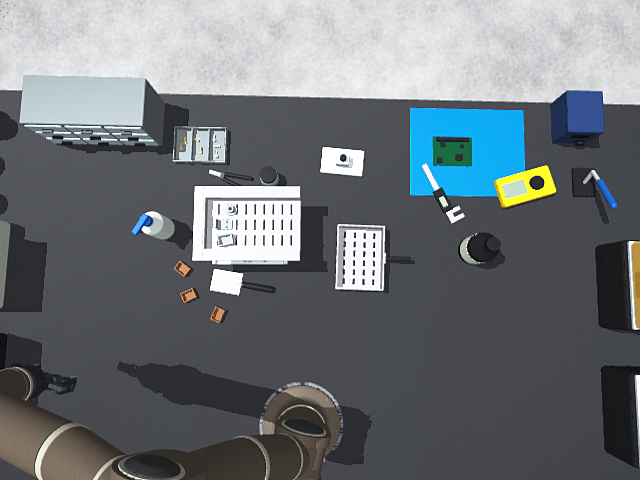

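```bash
cat > b.py <<'E'
from h import *
np.set_printoptions(precision=3,suppress=True)
print(hold_point_z)
from scipy.spatial.transform import Rotation as R
print(R.from_rotvec(observe()["tool_rot"]).as_matrix())
for n in("top","scene"):
    p=get_image(n); C=cloud(p,p["depth"]>0)
    # rims
    for nm,(x0,x1,y0,y1,z0,z1) in dict(rims=(.42,.72,-.02,.3,.178,.192),basket=(.36,.62,-.27,-.05,.049,.060),handle=(.40,.58,-.34,-.24,.045,.060),bar=(.44,.72,-.1,.12,.017,.027)).items():
        q=C[(C[:,0]>x0)&(C[:,0]<x1)&(C[:,1]>y0)&(C[:,1]<y1)&(C[:,2]>z0)&(C[:,2]<z1)]
        if len(q)<10: print(n,nm,len(q)); continue
        (cx,cy),(a,b),ang=cv2.minAreaRect(q[:,:2].astype(np.float32)); print(n,nm,len(q),'ctr',cx,cy,'size',a,b,'ang',ang,'medz',np.median(q[:,2]),'min',q.min(0),'max',q.max(0))
    for l in("basket","basket_handle"):
        r=outline_of(l,p)
        if r: print(l,[ (round(x["confidence"],2),x["pixels"].sum(),x["centre"]) for x in r[:2]])
E
python3 b.py
```

```text
0.1547
[[-0.961  0.275  0.   ]
 [ 0.275  0.961  0.   ]
 [ 0.     0.    -1.   ]]
top rims 2986 ctr 0.5674915313720703 0.15450400114059448 size 0.20017683506011963 0.28583645820617676 ang 1.1791449785232544 medz 0.18558238354620066 min [0.465 0.01  0.178] max [0.67  0.298 0.192]
top basket 369 ctr 0.49105438590049744 -0.18133988976478577 size 0.17429019510746002 0.19063185155391693 ang 88.9080581665039 medz 0.05512722316282443 min [ 0.396 -0.268  0.049] max [ 0.587 -0.093  0.06 ]
top handle 106 ctr 0.489028662443161 -0.27689307928085327 size 0.011823689565062523 0.07195298373699188 ang 0.0738518163561821 medz 0.052438535398143485 min [ 0.483 -0.313  0.047] max [ 0.495 -0.241  0.06 ]
top bar 34 ctr 0.5789915323257446 0.006014294922351837 size 0.2141699343919754 0.2600175440311432 ang 86.58822631835938 medz 0.02190732647483668 min [ 0.443 -0.095  0.017] max [0.714 0.119 0.027]
basket [(0.74, np.int64(317), [268.4, 177.5]), (0.67, np.int64(3259), [359.6, 254.3])]
basket_handle [(0.8, np.int64(3283), [362.2, 256.8])]
scene rims 3939 ctr 0.5643357634544373 0.15550121665000916 size 0.2073229
[... 177 characters left out ...]
7419128 size 0.18009623885154724 0.19392457604408264 ang 89.10015106201172 medz 0.05377199589676817 min [ 0.392 -0.27   0.049] max [ 0.587 -0.089  0.06 ]
scene handle 89 ctr 0.48864123225212097 -0.2757825553417206 size 0.022500701248645782 0.07125274091959 ang 9.40884017944336 medz 0.05132035404086426 min [ 0.472 -0.312  0.046] max [ 0.496 -0.241  0.058]
scene bar 166 ctr 0.5809454917907715 -0.014453202486038208 size 0.2981305718421936 0.11562497168779373 ang 49.7676887512207 medz 0.021858192681226886 min [ 0.441 -0.098  0.017] max [0.666 0.118 0.027]
basket [(0.64, np.int64(1516), [235.0, 320.2]), (0.56, np.int64(3685), [308.4, 241.6])]
basket_handle [(0.89, np.int64(3578), [309.1, 241.1])]
```

The scene picture shows the tray with its three grey prints (about 380-412, 296-315). The basket is at (312,245), with its handle towards (285,215). The three brown housings on the bench, at (476,303), (491,337) and (477,358), are the look-alikes; the grey housing in the tray is the real one. In the top picture, the spout edge is at column 301 and the basket at (360,256), so the basket needs to move about +77 mm in x and +147 mm in y.

Next I'll refine the yaws and edges.

```bash
cat > c.py <<'E'
from h import *
np.set_printoptions(precision=4,suppress=True)
def edge(q,ax,lo,hi,side,step=.008):
    # per-bin extreme of the other axis, robust line fit
    o=1-ax; P=[]
    for a in np.arange(lo,hi,step):
        b=q[(q[:,ax]>=a)&(q[:,ax]<a+step)]
        if len(b)>1: P.append([a+step/2,np.max(b[:,o]) if side>0 else np.min(b[:,o])])
    P=np.array(P,np.float32)
    if len(P)<4: return None
    vx,vy,x0,y0=cv2.fitLine(P,cv2.DIST_HUBER,0,.001,.001).ravel(); return np.array([np.degrees(np.arctan(vy/vx)),y0+vy/vx*((lo+hi)/2-x0),len(P)])
def measure():
  for n in("top","scene"):
    p=get_image(n); C=cloud(p,p["depth"]>0)
    z=C[:,2]; T=C[(z>.180)&(z<.19)&(C[:,0]>.44)&(C[:,0]<.69)&(C[:,1]>0)&(C[:,1]<.32)]
    print(n,"tray -x",edge(T,1,.03,.28,-1),"+x",edge(T,1,.03,.28,1),"rear",edge(T,0,.48,.65,1))
    b=measure.c; q=C[(z>.05)&(z<.058)&(abs(C[:,0]-b[0])<.11)&(abs(C[:,1]-b[1])<.08)]
    print("  basket -x",edge(q,1,b[1]-.06,b[1]+.06,-1),"+x",edge(q,1,b[1]-.06,b[1]+.06,1),"+y",edge(q,0,b[0]-.08,b[0]+.08,1))
    h=C[(z>.046)&(z<.056)&(abs(C[:,0]-b[0])<.03)&(C[:,1]<b[1]-.08)&(C[:,1]>b[1]-.16)]
    if len(h)>10:
        vx,vy,x0,y0=cv2.fitLine(h[:,:2].astype(np.float32),cv2.DIST_HUBER,0,.001,.001).ravel(); print("  handle tilt(yaw)",np.degrees(np.arctan(-vx/vy)),x0,y0,"tip",h[:,1].min())
measure.c=(.49,-.163)
if __name__=="__main__": measure()
E
python3 c.py
```

```text
top tray -x [-1.0922  0.4677 32.    ] +x [-1.3713  0.6666 32.    ] rear [ 1.3552  0.2957 22.    ]
  basket -x [ 1.0981  0.3975 15.    ] +x [ 1.0855  0.5852 15.    ] +y [-0.5645 -0.0955 20.    ]
  handle tilt(yaw) -2.1895103 0.48873952 -0.27822962 tip -0.31300092686567016
scene tray -x [-1.3071  0.4639 32.    ] +x [-0.914   0.6666 32.    ] rear [ 0.9845  0.2985 22.    ]
  basket -x [ 0.7949  0.3941 15.    ] +x [ 1.0337  0.585  15.    ] +y [-0.872  -0.0915 20.    ]
  handle tilt(yaw) -2.8893313 0.49021187 -0.27346978 tip -0.3089366323931718
```

Call:
send_rows --moves "0.318 -0.879 0 -74 1;0.318 -0.879 0 -74 1;0.318 -0.879 0 -74 1;0.318 -0.879 0 -74 1;0.318 -0.879 0 -74 1;0.318 -0.879 0 -74 1;0.318 -0.879 0 -74 1;0.318 -0.879 0 -74 1;0.318 -0.879 0 -74 1;0.318 -0.879 0 -74 1;0.318 -0.879 0 -74 1;0.318 -0.879 0 -74 1"

```text
time: 3.2
position: [0.3422, 0.1286, 0.405]
tool_rot: [-2.224, -2.218, -0.002]
ft_force: [0.9, 0.5, 0.9]
opening: 1.0
finger_force: 0.0
```

Call:
send_rows --moves "0.146 -0.407 0 -1 1;0.146 -0.407 0 -1 1;0.146 -0.407 0 -1 1;0.146 -0.407 0 -1 1;0.146 -0.407 0 -1 1;0.146 -0.407 0 -1 1;0.146 -0.407 0 -1 1;0.146 -0.407 0 -1 1;0.146 -0.407 0 -1 1;0.146 -0.407 0 -1 1;0.146 -0.407 -0.1 -1 1;0.146 -0.407 -0.1 -1 1"

```text
time: 4.2
position: [0.488, -0.277, 0.3228]
tool_rot: [2.239, 2.195, 0.001]
ft_force: [0.4, 0.9, -0.9]
opening: 1.0
finger_force: 0.0
```

Call:
send_rows --moves "0 -0.001 -0.041 0 1;0 -0.001 -0.08 0 1;0 -0.001 -0.11 0 1;0 -0.001 -0.122 0 1;0 -0.001 -0.122 0 1;0 -0.001 -0.122 0 0;0 -0.001 -0.122 0 0;0 -0.001 -0.122 0 0;0 -0.001 -0.122 0 0;0 -0.001 -0.122 0 0;0 -0.001 -0.122 0 0;0 -0.001 -0.122 0 0"

```text
time: 5.2
position: [0.4875, -0.2748, 0.2012]
tool_rot: [2.239, 2.202, 0.002]
ft_force: [-1.3, 1.3, 7.1]
opening: 0.125
finger_force: 61.2
```

Call:
send_rows --moves "0.012 0.012 0.001 0 0;0.028 0.028 0.001 0.5 0;0.044 0.044 0.001 1 0;0.06 0.06 0.001 1.5 0;0.074 0.074 0.001 2 0;0.083 0.09 0.001 2.2 0;0.084 0.103 0.001 2.2 0;0.084 0.114 0.001 2.2 0;0.084 0.123 0.001 2.2 0;0.084 0.13 0.001 2.2 0;0.084 0.13 0.001 2.2 0;0.084 0.13 0.001 2.2 0"

```text
time: 6.2
position: [0.5708, -0.1438, 0.2014]
tool_rot: [-2.196, -2.245, -0.001]
ft_force: [-0.0, 3.4, 0.7]
opening: 0.128
finger_force: 60.4
```

```bash
python3 -c "
from c import *
s=observe();print(s['position'],s['ft_force'])
measure.c=(.5695,-.03);measure()
p=get_image('scene');cv2.imwrite('pics/s1.png',cv2.resize(p['img'][170:410,200:520],(800,600))[:,:,::-1])"
```

```text
[ 0.5708 -0.1438  0.2014] [-0.0044  3.422   0.6815]
top tray -x [-1.1194  0.4677 32.    ] +x [-1.2715  0.6667 32.    ] rear [ 1.5647  0.2957 22.    ]
  basket -x [-1.3544  0.6598 13.    ] +x [-1.0703  0.6632 13.    ] +y None
scene tray -x [-0.6625  0.4643 32.    ] +x [-1.1392  0.6664 32.    ] rear [ 1.1856  0.2984 22.    ]
  basket -x [71.4621  0.61   15.    ] +x [-1.3167  0.6628 15.    ] +y [56.6823 -0.0559 20.    ]
  handle tilt(yaw) 6.13613 0.57351327 -0.13681783 tip -0.17993417315916252
```

View pics/s1.png

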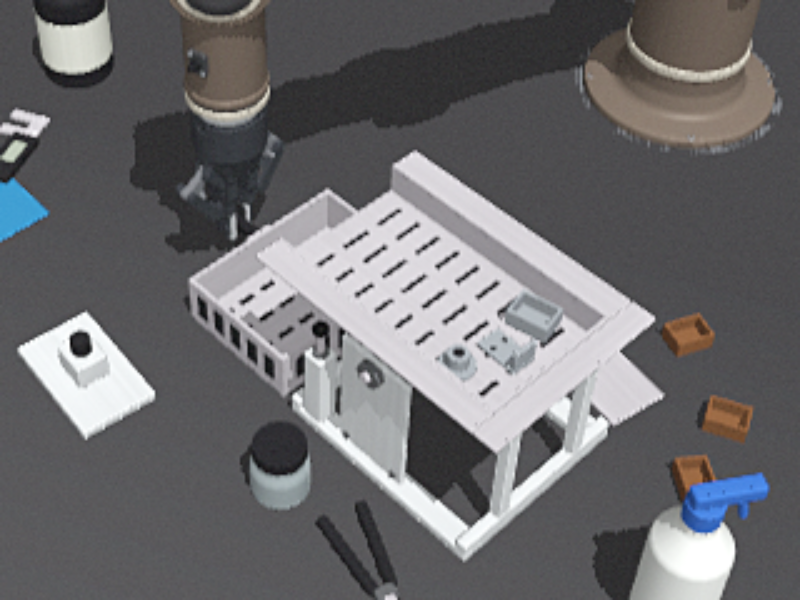

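The crop shows the basket square and a few mm short of the cross bar (gap near (290,395)). It is centred to within 2 mm. I'll push it gently until it touches.

Call:
send_rows --moves "0 0.004 0 0 0;0 0.007 0 0 0;0 0.009 0 0 0;0 0.011 0 0 0;0 0.011 0 0 0"

```text
time: 6.77
position: [0.5712, -0.1335, 0.2014]
tool_rot: [2.197, 2.245, -0.0]
ft_force: [-0.0, -1.0, -0.0]
opening: 0.129
finger_force: 60.2
```

Call:
send_rows --moves "0 0.002 0 0 0;0 0.004 0 0 0;0 0.004 0 0 0;0 0.004 0 0 0"

```text
time: 7.1
position: [0.5712, -0.1294, 0.2014]
tool_rot: [-2.197, -2.245, -0.0]
ft_force: [-0.2, -0.6, 0.2]
opening: 0.126
finger_force: 60.3
```

Call:
send_rows --moves "0 0.002 0 0 0;0 0.003 0 0 0;0 0.003 0 0 0;0 0.003 0 0 0"

```text
time: 7.43
position: [0.5709, -0.1274, 0.2014]
tool_rot: [2.198, 2.244, -0.001]
ft_force: [-2.1, -5.8, -0.3]
opening: 0.128
finger_force: 60.2
```

Call:
send_rows --moves "0 0.001 0 0 0;0 0.002 0 0 0;0 0.002 0 0 0;0 0.002 0 0 0"

```text
time: 7.77
position: [0.5708, -0.127, 0.2017]
tool_rot: [2.198, 2.241, -0.003]
ft_force: [-0.8, -9.1, 0.5]
opening: 0.126
finger_force: 60.2
```

Call:
send_rows --moves "0 -0.002 0 0 0;0 -0.002 0 0 0;0 -0.002 0 0 1;0 -0.002 0 0 1;0 -0.002 0 0 1;0 -0.002 0 0 1;0 -0.002 0 0 1;0 -0.002 0.02 0 1;0 -0.002 0.06 0 1;0 -0.002 0.1 0 1;0 -0.002 0.14 0 1;0 -0.002 0.17 0 1"

```text
time: 8.77
position: [0.5712, -0.127, 0.3746]
tool_rot: [2.197, 2.243, 0.002]
ft_force: [0.2, 0.6, 0.0]
opening: 0.999
finger_force: 0.0
```

```bash
python3 -c "
from c import *
s=observe();print(s['position'],s['ft_force'],s['joint_pos'])
measure.c=(.5695,-.017);measure()
p=get_image('scene');cv2.imwrite('pics/s2.png',cv2.resize(p['img'][170:410,200:520],(800,600))[:,:,::-1])
C=cloud(p,p['depth']>0)
z=C[:,2];q=C[(abs(C[:,0]-.57)<.03)&(C[:,1]<-.08)&(C[:,1]>-.2)&(z>.046)&(z<.06)];print('handle tip',np.sort(q[:,1])[:4])"
```

```text
[ 0.5712 -0.127   0.3746] [0.1581 0.6404 0.0271] [-0.4762  0.4716  0.849   1.7734 -0.3985  1.0758  0.5328]
top tray -x [-1.0894  0.4677 32.    ] +x [-1.2403  0.6666 32.    ] rear [ 1.1573  0.2958 22.    ]
  basket -x [-68.3671   0.6173  13.    ] +x [-68.5136   0.6197  13.    ] +y None
scene tray -x [-1.0168  0.464  32.    ] +x [-0.9766  0.6664 32.    ] rear [ 1.1959  0.2982 22.    ]
  basket -x [70.4842  0.6147 15.    ] +x [-1.8447  0.664  15.    ] +y [65.7284 -0.0357 20.    ]
  handle tilt(yaw) 0.15623806 0.5716932 -0.13491206 tip -0.16502138718885567
handle tip [-0.1665 -0.1643 -0.1632 -0.1607]
```

View pics/s2.png

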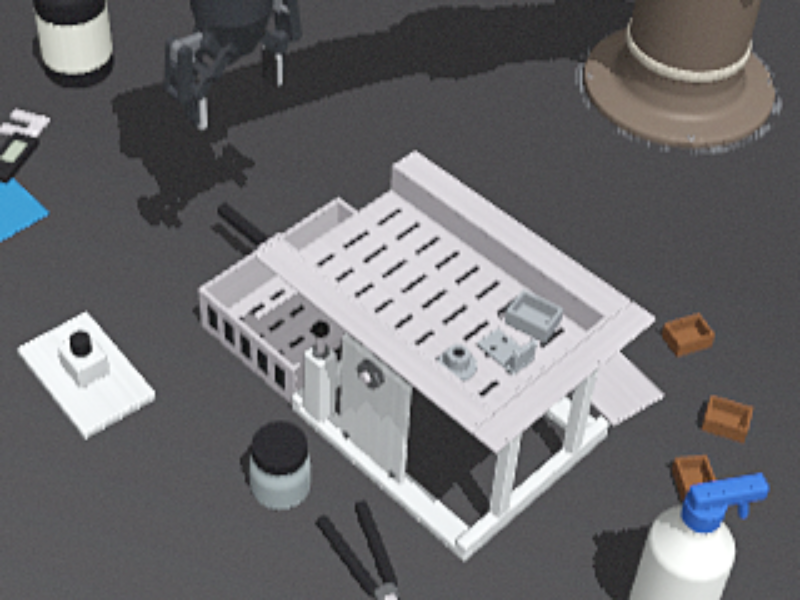

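The basket is flush against the bar with its handle tip at y≈-0.165 (centre ≈ -0.015), and the tray is still level. Next I'll close the fingers and go above rim_near, at about (0.481, 0.039).

Call:
send_rows --moves "0 0 0.026 0 0;-0.02 0.03 0.026 0 0;-0.04 0.06 0.026 0 0;-0.06 0.095 0.026 0 0;-0.08 0.13 0.026 0 0;-0.09 0.16 0.026 0 0;-0.09 0.166 0.026 0 0;-0.09 0.166 0.02 0 0;-0.09 0.166 0.01 0 0;-0.09 0.166 0 0 0;-0.09 0.166 -0.006 0 0;-0.09 0.166 -0.006 0 0"

```text
time: 9.92
position: [0.4808, 0.0379, 0.3634]
tool_rot: [-2.2, -2.242, 0.005]
ft_force: [-0.1, -0.1, 0.4]
opening: -0.003
finger_force: 0.0
```

```bash
python3 -c "
from h import *
s=observe();print(s['position'],s['ft_force'],s['opening'])
p=get_image('scene');cv2.imwrite('pics/s3.png',cv2.resize(p['img'][170:350,260:500],(800,600))[:,:,::-1])"
```

```text
[0.48080675 0.03793959 0.36340108] [-0.05978242 -0.11459523  0.44214692] -0.0025594661156132124
```

View pics/s3.png

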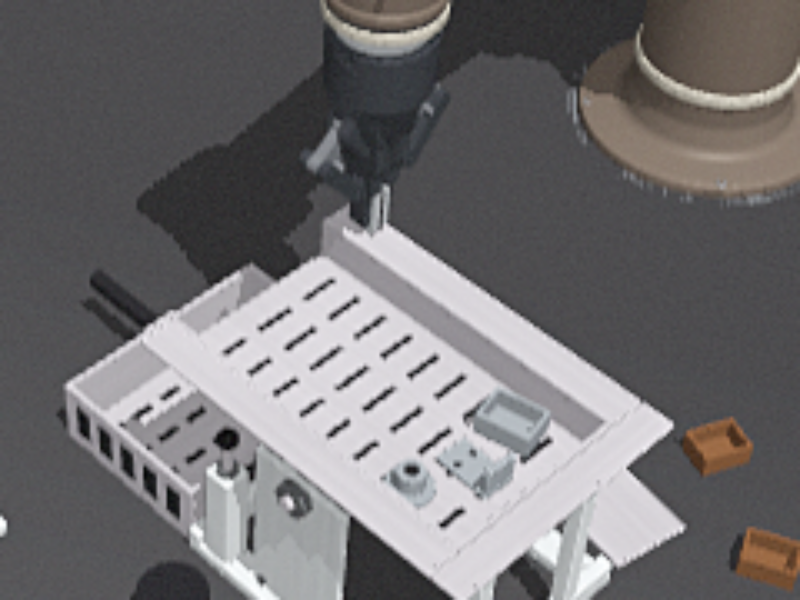

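The shut fingertips, at (375,230) in the crop, stand just above the near rim and clear of the walls and prints. Now I'll press down slowly.

Call:
send_rows --moves "0 0 -0.001 0 0;0 0 -0.002 0 0;0 0 -0.003 0 0;0 0 -0.004 0 0;0 0 -0.005 0 0;0 0 -0.006 0 0;0 0 -0.007 0 0;0 0 -0.008 0 0;0 0 -0.009 0 0;0 0 -0.01 0 0;0 0 -0.011 0 0;0 0 -0.012 0 0"

```text
time: 10.97
position: [0.4815, 0.0387, 0.3537]
tool_rot: [2.197, 2.244, 0.001]
ft_force: [-0.3, -2.7, 5.6]
opening: 0.0
finger_force: 2.8
```

Call:
send_rows --moves "0 0 -0.0015 0 0;0 0 -0.003 0 0;0 0 -0.0045 0 0;0 0 -0.006 0 0;0 0 -0.0075 0 0;0 0 -0.009 0 0;0 0 -0.01 0 0;0 0 -0.011 0 0;0 0 -0.012 0 0;0 0 -0.013 0 0;0 0 -0.013 0 0;0 0 -0.013 0 0"

```text
time: 11.97
position: [0.4815, 0.0388, 0.3407]
tool_rot: [2.197, 2.244, 0.001]
ft_force: [0.1, -3.3, 4.4]
opening: -0.001
finger_force: 2.7
```

Call:
send_rows --moves "0 0 -0.001 0 0;0 0 -0.002 0 0;0 0 -0.003 0 0;0 0 -0.004 0 0;0 0 -0.005 0 0;0 0 -0.006 0 0;0 0 -0.0065 0 0;0 0 -0.007 0 0;0 0 -0.0075 0 0;0 0 -0.008 0 0;0 0 -0.0085 0 0;0 0 -0.009 0 0"

```text
time: 12.97
position: [0.4812, 0.0393, 0.3313]
tool_rot: [2.198, 2.245, 0.0]
ft_force: [0.7, -3.6, 5.0]
opening: 0.0
finger_force: 2.7
```

Call:
send_rows --moves "0 0 -0.0005 0 0;0 0 -0.001 0 0;0 0 -0.0015 0 0;0 0 -0.002 0 0;0 0 -0.0025 0 0;0 0 -0.003 0 0;0 0 -0.0035 0 0;0 0 -0.004 0 0;0 0 -0.0045 0 0;0 0 -0.005 0 0;0 0 -0.0055 0 0;0 0 -0.006 0 0"

```text
time: 13.97
position: [0.4811, 0.0392, 0.3253]
tool_rot: [-2.198, -2.245, 0.0]
ft_force: [-0.4, -3.9, 3.9]
opening: -0.001
finger_force: 2.5
```

Call:
send_rows --moves "0 0 -0.0005 0 0;0 0 -0.001 0 0;0 0 -0.0015 0 0;0 0 -0.002 0 0;0 0 -0.0025 0 0;0 0 -0.003 0 0;0 0 -0.0035 0 0;0 0 -0.004 0 0;0 0 -0.0045 0 0;0 0 -0.005 0 0;0 0 -0.0055 0 0;0 0 -0.006 0 0"

```text
time: 14.97
position: [0.4812, 0.0393, 0.3193]
tool_rot: [2.197, 2.245, -0.0]
ft_force: [-0.2, -4.0, 3.5]
opening: -0.002
finger_force: 2.5
```

```bash
cat > d.py <<'E'
from h import *
import sys
np.set_printoptions(precision=3,suppress=True)
for n in("scene","top"):
    p=get_image(n)
    for l in("bracket_mid","bush_mid","housing_mid"):
        print(n,l,[(round(r["confidence"],2),np.round(r["centre"]).astype(int),w(p,*r["centre"])) for r in place_of(l,p)[:4] if r["confidence"]>.3])
    if n=="scene": cv2.imwrite(sys.argv[1],cv2.resize(p["img"][170:350,260:500],(800,600))[:,:,::-1])
C=cloud(p,p["depth"]>0);m=(abs(C[:,0]-.655)<.012)&(C[:,1]>.02)&(C[:,1]<.28)&(C[:,2]>.08)
print("tilt",-np.arctan(np.polyfit(C[m][:,1],C[m][:,2],1)[0])*-1, m.sum())
s=observe();print(s['time'],s['position'],s['ft_force'])
E
python3 d.py pics/s4.png
```

```text
scene bracket_mid [(0.36, array([318, 285]), array([0.643, 0.038, 0.141]))]
scene bush_mid [(0.45, array([303, 288]), array([0.666, 0.013, 0.126])), (0.35, array([302, 286]), array([ 0.613, -0.058,  0.033]))]
scene housing_mid [(0.73, array([471, 305]), array([0.319, 0.251, 0.005])), (0.7, array([478, 359]), array([0.436, 0.36 , 0.002])), (0.57, array([320, 270]), array([ 0.544, -0.066,  0.04 ])), (0.53, array([491, 335]), array([0.359, 0.341, 0.004]))]
top bracket_mid [(0.65, array([322, 229]), array([ 0.577, -0.051,  0.008]))]
top bush_mid [(0.6, array([325, 213]), array([ 0.627, -0.061,  0.006]))]
top housing_mid [(0.7, array([216, 313]), array([0.319, 0.26 , 0.007])), (0.66, array([183, 268]), array([0.45 , 0.364, 0.005])), (0.62, array([187, 297]), array([0.363, 0.349, 0.003])), (0.41, array([328, 244]), array([ 0.528, -0.069,  0.04 ]))]
tilt 0.39184985040796017 842
15.3667 [0.481 0.039 0.319] [-0.628 -3.141  3.05 ]
```

Call:
send_rows --moves "0 0 -0.0005 0 0;0 0 -0.001 0 0;0 0 -0.0015 0 0;0 0 -0.002 0 0;0 0 -0.0025 0 0;0 0 -0.003 0 0;0 0 -0.003 0 0;0 0 -0.003 0 0"

```text
time: 16.03
position: [0.4812, 0.0393, 0.3163]
tool_rot: [2.198, 2.245, -0.0]
ft_force: [-0.7, -3.0, 2.9]
opening: 0.002
finger_force: 2.1
```

View pics/s4.png

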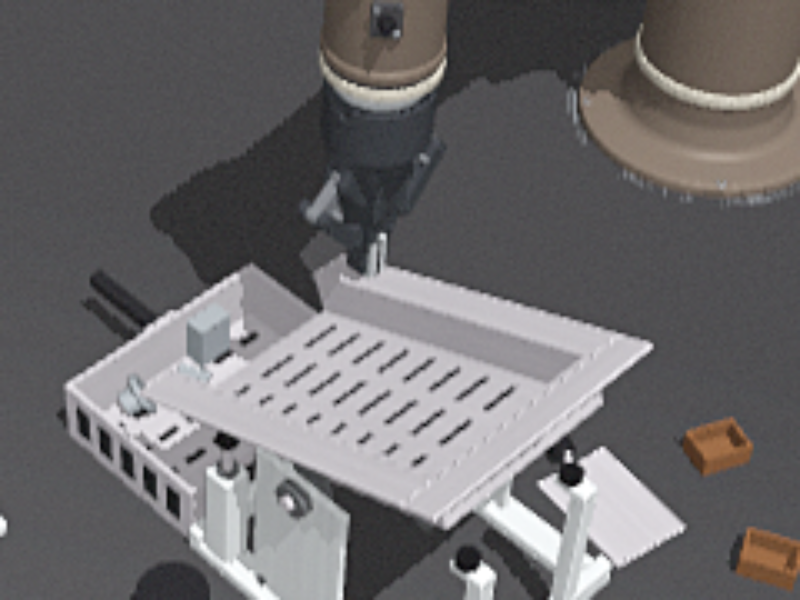

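Call:
send_rows --moves "0 0 -0.001 0 0;0 0 -0.002 0 0;0 0 -0.002 0 0"

```text
time: 16.28
position: [0.4812, 0.0393, 0.3142]
tool_rot: [2.198, 2.245, -0.0]
ft_force: [-0.5, -4.4, 3.6]
opening: 0.004
finger_force: 2.0
```

Call:
send_rows --moves "0 0 -0.001 0 0;0 0 -0.002 0 0;0 0 -0.002 0 0"

```text
time: 16.53
position: [0.4812, 0.0393, 0.3122]
tool_rot: [2.198, 2.245, -0.0]
ft_force: [-0.4, -4.0, 2.6]
opening: 0.0
finger_force: 2.0
```

All three prints lie in the basket: the housing on its end at (207,335), the bush at (135,395) and the bracket at (195,370). The tray is empty, so I'll keep feeling for the stop.

Call:
send_rows --moves "0 0 -0.001 0 0;0 0 -0.002 0 0;0 0 -0.002 0 0"

```text
time: 16.78
position: [0.4812, 0.0394, 0.3102]
tool_rot: [2.197, 2.245, -0.0]
ft_force: [-1.0, -2.8, 2.1]
opening: -0.001
finger_force: 1.9
```

Call:
send_rows --moves "0 0 -0.001 0 0;0 0 -0.002 0 0;0 0 -0.002 0 0"

```text
time: 17.03
position: [0.4812, 0.0394, 0.3082]
tool_rot: [-2.197, -2.245, 0.0]
ft_force: [-0.1, -2.4, 2.3]
opening: 0.006
finger_force: 1.8
```

Call:
send_rows --moves "0 0 -0.001 0 0;0 0 -0.0015 0 0;0 0 -0.0015 0 0"

```text
time: 17.28
position: [0.4812, 0.0394, 0.3067]
tool_rot: [-2.197, -2.245, -0.0]
ft_force: [0.5, -1.8, 2.6]
opening: -0.004
finger_force: 1.6
```

Call:
send_rows --moves "0 0 -0.001 0 0;0 0 -0.002 0 0;0 0 -0.002 0 0"

```text
time: 17.53
position: [0.4811, 0.0395, 0.3047]
tool_rot: [-2.197, -2.245, -0.0]
ft_force: [-0.4, -1.0, 2.3]
opening: -0.001
finger_force: 1.4
```

Call:
send_rows --moves "0 0 -0.001 0 0;0 0 -0.002 0 0;0 0 -0.002 0 0"

```text
time: 17.78
position: [0.4812, 0.0396, 0.3027]
tool_rot: [-2.197, -2.245, -0.0]
ft_force: [-0.8, 0.2, 2.9]
opening: -0.004
finger_force: 1.1
```

Call:
send_rows --moves "0 0 -0.001 0 0;0 0 -0.0015 0 0;0 0 -0.0015 0 0"

```text
time: 18.03
position: [0.4812, 0.0394, 0.3013]
tool_rot: [2.197, 2.245, 0.0]
ft_force: [-0.2, -0.1, 2.3]
opening: -0.0
finger_force: 1.1
```

Call:
send_rows --moves "0 0 -0.001 0 0;0 0 -0.002 0 0;0 0 -0.002 0 0"

```text
time: 18.28
position: [0.4812, 0.0393, 0.2992]
tool_rot: [2.197, 2.245, -0.0]
ft_force: [-0.3, -0.1, 2.9]
opening: 0.001
finger_force: 1.1
```

Call:
send_rows --moves "0 0 -0.001 0 0;0 0 -0.002 0 0;0 0 -0.002 0 0"

```text
time: 18.53
position: [0.4813, 0.0391, 0.2975]
tool_rot: [2.197, 2.245, 0.0]
ft_force: [-0.6, -1.3, 7.6]
opening: -0.004
finger_force: 3.2
```

Call:
send_rows --moves "0 0 -0.001 0 0;0 0 -0.0015 0 0;0 0 -0.0015 0 0"

```text
time: 18.78
position: [0.4815, 0.0386, 0.2965]
tool_rot: [2.198, 2.244, 0.001]
ft_force: [-1.7, -2.7, 11.3]
opening: -0.003
finger_force: 5.6
```

The push rose from 2.5 to 11 N over about 2 mm, so the tray is on its stop. I'll ease off slightly and hold it there.

Call:
send_rows --moves "0 0 0.0005 0 0;0 0 0.0005 0 0;0 0 0.0005 0 0;0 0 0.0005 0 0;0 0 0.0005 0 0;0 0 0.0005 0 0;0 0 0.0005 0 0;0 0 0.0005 0 0;0 0 0.0005 0 0;0 0 0.0005 0 0;0 0 0.0005 0 0;0 0 0.0005 0 0"

```text
time: 19.78
position: [0.4815, 0.0386, 0.2969]
tool_rot: [2.198, 2.244, 0.001]
ft_force: [-0.5, -3.0, 8.8]
opening: 0.002
finger_force: 4.5
```

```bash
python3 d.py pics/s5.png
```

```text
scene bracket_mid [(0.49, array([316, 286]), array([ 0.572, -0.049,  0.011]))]
scene bush_mid []
scene housing_mid [(0.74, array([479, 362]), array([0.442, 0.367, 0.003])), (0.74, array([318, 284]), array([ 0.563, -0.053,  0.009])), (0.68, array([429, 307]), array([0.408, 0.188, 0.01 ])), (0.62, array([324, 270]), array([ 0.534, -0.064,  0.033]))]
top bracket_mid [(0.69, array([322, 229]), array([ 0.577, -0.051,  0.009]))]
top bush_mid [(0.61, array([326, 215]), array([ 0.618, -0.062,  0.027]))]
top housing_mid [(0.71, array([189, 296]), array([0.365, 0.343, 0.004])), (0.68, array([217, 314]), array([0.314, 0.256, 0.005])), (0.65, array([183, 270]), array([0.446, 0.364, 0.004])), (0.54, array([259, 230]), array([0.501, 0.079, 0.525]))]
tilt 0.5995496037532925 778
20.1833 [0.482 0.039 0.297] [-0.574 -3.065  9.147]
```

View pics/s5.png

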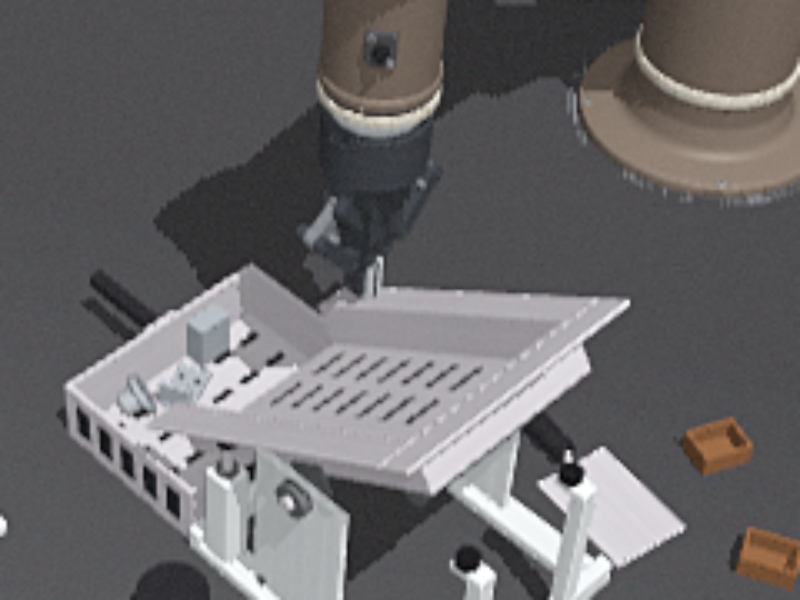

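The tray is on its stop at about 0.60 rad, and all three prints are in the basket around (135-210, 330-400). Now I'll ease it back up.

Call:
send_rows --moves "0 0 0.001 0 0;0 0 0.002 0 0;0 0 0.0035 0 0;0 0 0.005 0 0;0 0 0.0065 0 0;0 0 0.008 0 0;0 0 0.0095 0 0;0 0 0.011 0 0;0 0 0.0125 0 0;0 0 0.014 0 0;0 0 0.0155 0 0;0 0 0.017 0 0"

```text
time: 21.18
position: [0.4811, 0.0393, 0.3135]
tool_rot: [-2.197, -2.245, 0.0]
ft_force: [-0.1, -3.7, 3.3]
opening: 0.004
finger_force: 1.9
```

Call:
send_rows --moves "0 0 0.0015 0 0;0 0 0.003 0 0;0 0 0.0045 0 0;0 0 0.006 0 0;0 0 0.0075 0 0;0 0 0.009 0 0;0 0 0.0105 0 0;0 0 0.012 0 0;0 0 0.0135 0 0;0 0 0.015 0 0;0 0 0.0165 0 0;0 0 0.018 0 0"

```text
time: 22.18
position: [0.4813, 0.0395, 0.3316]
tool_rot: [2.197, 2.245, 0.001]
ft_force: [0.4, 1.3, 2.6]
opening: -0.002
finger_force: 1.4
```

Call:
send_rows --moves "0 0 0.0015 0 0;0 0 0.003 0 0;0 0 0.0045 0 0;0 0 0.006 0 0;0 0 0.0075 0 0;0 0 0.009 0 0;0 0 0.0105 0 0;0 0 0.012 0 0;0 0 0.013 0 0;0 0 0.014 0 0;0 0 0.015 0 0;0 0 0.016 0 0"

```text
time: 23.18
position: [0.4811, 0.0393, 0.3474]
tool_rot: [-2.198, -2.245, 0.0]
ft_force: [0.0, 0.7, 3.8]
opening: 0.001
finger_force: 1.5
```

Call:
send_rows --moves "0 0 0.001 0 0;0 0 0.002 0 0;0 0 0.003 0 0;0 0 0.004 0 0;0 0 0.005 0 0;0 0 0.006 0 0;0 0 0.007 0 0;0 0 0.007 0 0"

```text
time: 23.85
position: [0.4812, 0.0393, 0.3546]
tool_rot: [-2.197, -2.245, -0.0]
ft_force: [-0.7, 1.2, 3.3]
opening: -0.002
finger_force: 1.8
```

Call:
send_rows --moves "0 0 0.0005 0 0;0 0 0.001 0 0;0 0 0.0015 0 0;0 0 0.002 0 0;0 0 0.0025 0 0;0 0 0.003 0 0;0 0 0.0035 0 0;0 0 0.004 0 0;0 0 0.0045 0 0;0 0 0.005 0 0;0 0 0.0055 0 0;0 0 0.0055 0 0"

```text
time: 24.85
position: [0.4811, 0.0391, 0.3598]
tool_rot: [2.198, 2.245, -0.001]
ft_force: [0.1, -0.3, 0.3]
opening: -0.0
finger_force: 0.0
```

The force is back to zero, so the tray rests on its pads. I'll lift away and check.

Call:
send_rows --moves "0 0 0.005 0 0;0 0 0.015 0 0;0 0 0.035 0 0;0 0 0.06 0 0;0 0 0.09 0 0;-0.02 -0.02 0.09 0 0;-0.05 -0.05 0.09 0 0;-0.05 -0.08 0.09 0 0;-0.05 -0.1 0.09 0 0;-0.05 -0.1 0.09 0 0;-0.05 -0.1 0.09 0 0;-0.05 -0.1 0.09 0 0"

```text
time: 25.85
position: [0.4313, -0.0602, 0.4502]
tool_rot: [2.197, 2.245, 0.001]
ft_force: [0.3, 0.1, -0.2]
opening: 0.0
finger_force: 0.0
```

```bash
python3 d.py pics/s6.png; python3 -c "
from c import *
measure.c=(.5695,-.017);measure()"
```

```text
scene bracket_mid [(0.52, array([315, 285]), array([ 0.573, -0.053,  0.014]))]
scene bush_mid [(0.43, array([300, 291]), array([ 0.618, -0.059,  0.018]))]
scene housing_mid [(0.78, array([490, 336]), array([0.365, 0.341, 0.004])), (0.57, array([478, 360]), array([0.439, 0.362, 0.003])), (0.56, array([471, 303]), array([0.315, 0.247, 0.004])), (0.49, array([320, 272]), array([0.64 , 0.042, 0.185]))]
top bracket_mid [(0.55, array([269, 178]), array([0.718, 0.109, 0.067])), (0.49, array([325, 228]), array([ 0.579, -0.06 ,  0.01 ]))]
top bush_mid [(0.47, array([327, 219]), array([ 0.606, -0.067,  0.024]))]
top housing_mid [(0.69, array([255, 231]), array([0.549, 0.133, 0.151])), (0.53, array([215, 315]), array([0.311, 0.262, 0.005])), (0.51, array([189, 296]), array([0.367, 0.342, 0.003])), (0.47, array([183, 268]), array([0.452, 0.366, 0.004]))]
tilt -0.0014943712409612798 814
26.25 [ 0.431 -0.06   0.45 ] [ 0.493  0.229 -0.105]
top tray -x [-1.1107  0.4677 32.    ] +x [-1.1668  0.6666 32.    ] rear [ 1.4503  0.2955 22.    ]
  basket -x [-71.2925   0.616   14.    ] +x [-71.2039   0.6188  14.    ] +y [ 0.8676 -0.084  14.    ]
  handle tilt(yaw) 0.27728266 0.57011575 -0.12914553 tip -0.16734725110988555
scene tray -x [-1.2809  0.4636 32.    ] +x [-1.1098  0.6662 32.    ] rear [ 1.109   0.2985 22.    ]
  basket -x [70.7067  0.6153 15.    ] +x [-0.6844  0.6639 15.    ] +y [65.7805 -0.036  20.    ]
  handle tilt(yaw) 0.45356295 0.57179445 -0.12991731 tip -0.16367804999848728
```

View pics/s6.png

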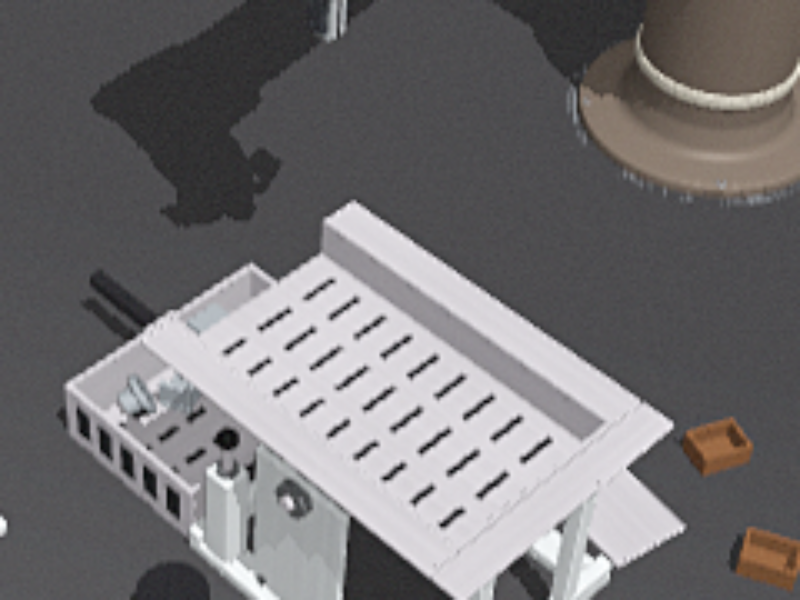

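The tray is level and empty, the basket is flush, square and centred, and all three prints are in it. The robot is clear of everything, so I'm handing the job in.

```bash
python3 -c "
from cell import *
print(finish_job())"
```

```text
the job is handed in; nothing more can be done
None
```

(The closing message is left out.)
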